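Feed the top glaze test tile to the brushing bed

ROBOT

A 6-joint arm with a two-finger parallel gripper is mounted at the origin on a cart in front of the work surface, level with it; the furniture and walls round the work are solid. World frame = base frame: x ahead of the robot, y to its left, z up, the work surface at z = 0. Lengths are in mm, angles in rad, forces in N, time in s.
With the tool pointing down it reaches from about 300 to 775 mm from the base axis. Payload 14.6 kg.
Tool frame: the origin (TCP) lies on the centre line of the jaws, within the pads' length; the fingertips stand 11 mm ahead of it and the grasp point (between the pads) lies 8 mm behind it; x points along the fingers, y is the direction in which the jaws open and shut, and the axes are right-handed (so a half turn about x gives the same grasp; the last joint's range is limited). The gripper opens to 94 mm and grips with 3 to 60 N. Pads are 16 mm wide; open, the fingers measure 119 mm over their backs; the gripper's body (75 mm by 177 mm) begins 78 mm behind the grasp point.
Start: joints at [-1.287, 0.3, 1.521, -0, 1.321, -0.067], TCP at [189, -516.496, 216.446] pointing down, gripper open.
Joint ranges: [-3.03, 3.03], [-0.79, 2.21], [0.23, 2.52], [-1.04, 4.18], [0, 3.07], [-2.55, 2.55]. Speed limits (rad/s): [2.22, 2.22, 2.57, 3.14, 3.14, 3.14].

INTERFACE

Orientations are given as [roll, pitch, yaw] about the fixed x, y, z axes, in that order (R = Rz(yaw) Ry(pitch) Rx(roll)).
In Python, from cell import manip gives the robot as it stands.
- The arm moves only by the shell command python3 -m handwheel 'ROWS' [OPENING] [FORCE]. ROWS is JSON, a list of rows, each a list of 2 entries, a list of its own where there are three numbers: the shift along the tool's x, y, z in mm, then the turn about the tool's x in rad. In form: [[[x, y, z], spin], ...]. A call has exactly 10 rows; each row shifts and turns the commanded pose from where the row before left it, along the tool's axes as they then stand; what a row does not reach is not made up. A row lasts 1/8 s, in which the tool goes at most 62.5 mm and 10.7 degrees, less where a joint would pass 70% of its speed; a pose out of reach is approached as far as the arm can. A call with a gripper value outside its range is refused whole. OPENING is the closure in counts, from 0 (fully open) to 255 (shut), set as the call begins (- or left out, the last holds). The fingers move at their own pace and stop on an object; FORCE is the grip in N (left out, the last holds). Time passes only in rows, so rows that do not move let the fingers close, or fill a call up. It gives the time, the measured TCP pose, the force and the opening at its end, in the units of the state.
- manip.read_state(): the state, without advancing time (a new reading comes with each control period).
- manip.camera(name): name is "scene" or "side" or "wrist"; returns a dict with "pixels" (384x512x3 uint8, red, green, blue), "z_map" (384x512 float32, mm along the optical axis (not along the pixel's ray), 0 where there is no reading), "mtx" (3x3 intrinsics, pixels), "k1" (the pictures are not rectified: a ray, as slopes to the right and down, at radius r is drawn at 1 + k1 r^2 times it, then the intrinsics apply), "xyz" and "orientation" of the camera in the world. Camera axes: x right, y up, looking along -z (the intrinsics and any distortion apply to the point x, -y, -z); pixel columns grow to the right and rows downward; lengths in mm; the calibration is good to about 2 mm. A picture is of the moment at which its call begins.
- manip.sign_off(): hands the job in, once; it reports no verdict.
Trained networks look in the newest picture that a camera, given by its name, has taken for a name from the list of things; names that differ only in an ending like _2 or _b are one class to them, and where a whole thing is asked for, a point or a joint stands for the part that bears it (a point fixed in the world has none). Each returns a list of dicts, best first, with "confidence" (0 to 1); they miss things now and then, are a little off and sometimes report something else, mostly with a low value. They report only what shows in the picture. A call takes as long as a camera call. They do not tell look-alikes from the thing itself.
- manip.cut_out(target, camera): "region" (384x512 bool, what is visible of it) and "centre" ([column, row] in pixels, amid what is visible of it).
The state is a dict: "clock": time; "joints": joint angles; "qd": joint speeds; "effort": joint torques, N m; "eef_pos": TCP position; "eef_rot": TCP orientation; "wrist_force": force on the tool from outside, world axes, zero at the start; "moment": the same for the moment, N m; "finger_gap": finger opening in mm.
Only numpy, scipy, OpenCV 4.12 (cv2) and the standard library are available. Lean on these libraries where they do the work, as an engineer would, in place of code of your own. Each camera call takes 0.05 s, during which the arm holds its last target. There are 200 camera calls.

TASK

In the wooden tile feeder, slide the top test tile off the stack with light fingertip pressure on its face, out through the open end onto the bed, and on until it lies flat and fully home against the end stop, ready for glazing. The bed's height is adjustable and not known, so follow the tile down by feel. Never lift the tile, press gently because the bisque is brittle (well under 25 N), and leave the three tiles below and everything else on the table undisturbed.

Things in the scene. Friction and masses are not known exactly. Their poses are not given: they have to be found in the camera images.
- top_tile: Tile to feed, top of the stack: pale bisque, blue glazed half, 55 (x) x 40 (y) x 8.2 mm, about 40 g. Origin: centre of its underside; x along the feeder's x, leading edge 27 mm ahead. Brittle: never load it over 25 N, touch-down knocks included (5 mm/s is safe). Smooth, the bed waxed: it slides easily (friction 0.2 to 0.3), fingertips grip its face better, so 3 to 10 N of pressure drags it.
- tile_second: Same size of tile (brown glazed half), directly under the top tile; must stay in the magazine. Origin at the centre of its underside.
- tile_third: Same size of tile (white glazed half), third from the top; must stay in the magazine. Origin at the centre of its underside.
- tile_bottom: Same size of tile (green glazed half), lowest of the stack; must stay in the magazine. Origin at the centre of its underside.
- feeder: Fixed tile feeder of plywood and brown wood, base board 178 x 78 mm; place, heading and height vary. Origin: centre of the magazine floor under the stack, z up, x = feed direction from magazine to end stop. Four stacked tiles stand 32.8 mm high in the magazine. Fixed firmly; do not bear on it with more than 25 N.
- magazine_mouth (a point): Centre of the magazine's open top, 34.8 mm over the feeder's origin. The well is 57 mm long (x), 43.4 mm wide (y); its 9 mm thick back (-x) and side walls rise 2 mm above the top tile's face, so its edges cannot be pinched. The +x end is closed only up to the bed's height.
- bed_edge (a point): Magazine end of the bed, 28.5 mm ahead of the feeder's origin, at the bed's highest setting, 23.1 mm over it. The level pale bed is clamped by a side screw anywhere from 1.5 to 6 mm below the top tile's underside, a new height each time and not measured; the tile tips, then drops on to it. The bed is 83 mm long, 44.4 mm wide between the rails.
- stop_face (a point): End stop's inner face, 111.5 mm ahead of the feeder's origin, 23.1 mm over it. Stop (9 mm thick) and side rails end 26.6 and 25.1 mm over the feeder's origin; the top face of a tile on the bed lies 26.8 to 31.3 mm over it, so just above them.
- home (a point): Where the top tile's origin lies when its leading edge is hard against the end stop, if the bed is at its highest setting (up to 4.5 mm lower otherwise): 84.3 mm ahead (+x) of the feeder's origin, 23.1 mm over it; axes as the feeder's.
- green_tumbler: Bystander: green tumbler, 65 mm across, 84 mm high. Origin at the centre of its underside.
- bisque_cup: Bystander: unglazed pink cup, 68 mm across, 62 mm high. Origin at the centre of its underside.
- clay_stamp: Bystander: waisted pink clay stamp, 23 mm across, 50 mm high, standing. Origin at the centre of its underside.
- glaze_brush: Bystander: black-handled glaze brush, 209 mm long, 14 mm thick, lying on the table. Origin at its centre, at table height.
- wood_rib: Bystander: flat wooden shaping rib, 104 x 45 x 9 mm, lying on the table. Origin at the centre of its underside.
Things that resemble listed ones, but are neither listed nor needed, are in the scene too. There is more than one size of the top_tile; the one meant has the size given above.

How it is judged (in metres and radians):
On the way:
1. the top tile has been slid clear of the magazine and lies on the bed (x of top_tile in the frame of feeder above 0.058 m and z of top_tile in the frame of feeder below 0.0238 m), for 0.1 s.
At the end, for the whole second after the job is handed in: The top tile lies flat (within 3 degrees) and still on the bed between the rails, its leading edge within 3 mm of the end stop; the three tiles below are where they were, within 5 mm (x of top_tile in the frame of home between -0.003 and 0.003 m and y of top_tile in the frame of home between -0.005 and 0.005 m and z of top_tile in the frame of home between -0.0065 and 0.002 m and angle between top_tile's own z axis and vertical below 0.05 rad and linear speed of top_tile below 0.01 m/s and distance of each of tile_second, tile_third, tile_bottom from where it was at the start of the episode below 0.005 m); the robot touches nothing.
It fails at once if a fingertip loads the top tile with more than 25 N (contact force between any of the fingers, the arm and top_tile above 25 N).
It fails at once if a fingertip or the gripper bears on the feeder with more than 25 N (contact force between any of the fingers, the arm and feeder above 25 N).
It fails at once if the top tile is lifted more than 12 mm above where it lay on the stack (z of top_tile in the frame of feeder above 0.0366 m).
It fails at once if a tile of the remaining stack is displaced by more than 5 mm (distance of any of tile_second, tile_third, tile_bottom from where it was at the start of the episode above 0.005 m).
It fails at once if a bystander is displaced by more than 20 mm (distance of any of green_tumbler, bisque_cup, clay_stamp, glaze_brush, wood_rib from where it was at the start of the episode above 0.02 m).
It also fails if it takes over 64 s, if anything falls off the work surface, if the arm or the gripper's body presses on something with over 40 N, if the wrist force passes 120 N, or if a joint passes its speed limit or range.

## Working session

There is one attempt and no reset: what is moved stays moved. The work goes in short steps, Python scripts to look and compute and a shell command to move; the robot and the scene stay as the last step left them, time stands still between calls to the robot, and variables do not carry over. Pictures are saved under pics/ and viewed, about 8 in all and at most 12, crops included, and the job is handed in when it is done.

```bash
ls; mkdir -p pics
cat > h.py <<'E'
import numpy as np, cv2
from cell import manip
from scipy.spatial.transform import Rotation as R
def cam(n):
    return manip.camera(n)
def rot(c):
    o=np.array(c["orientation"],float)
    return o if o.shape==(3,3) else R.from_euler('xyz',o).as_matrix()
def world(c,u,v,z=None):
    # pixel arrays -> world; by depth map value z (along optical axis)
    u=np.atleast_1d(u).astype(float);v=np.atleast_1d(v).astype(float)
    K=np.array(c["mtx"]);d=np.array([c["k1"],0,0,0,0.])
    n=cv2.undistortPoints(np.stack([u,v],-1)[:,None],K,d)[:,0]
    if z is None: z=c["z_map"][v.round().astype(int),u.round().astype(int)]
    p=np.stack([n[:,0],-n[:,1],-np.ones(len(n))],-1)*np.asarray(z).reshape(-1,1)
    return p@rot(c).T+np.array(c["xyz"])
def pix(c,P):
    p=(np.atleast_2d(P)-np.array(c["xyz"]))@rot(c)
    return cv2.projectPoints((p*[1,-1,-1])[:,None],np.zeros(3),np.zeros(3),np.array(c["mtx"]),np.array([c["k1"],0,0,0,0.]))[0][:,0]
def save(c,f): cv2.imwrite(f,c["pixels"][...,::-1])
E
python3 - <<'E'
from h import *
s=manip.read_state();print(s)
ims=[]
for n in("scene","side"):
    c=cam(n);ims.append(c["pixels"]);print(n,c["xyz"],c["orientation"],c["k1"])
    for t in("top_tile","feeder","green_tumbler","bisque_cup","clay_stamp","glaze_brush","wood_rib"):
        for r in manip.cut_out(t,n)[:3]:
            m=r["region"];v,u=np.nonzero(m);w=world(c,u,v);w=w[c["z_map"][v,u]>0]
            print(t,round(r["confidence"],2),np.round(r["centre"]),m.sum(),np.round(np.median(w,0)),np.round(w[:,2].max()))
    
cv2.imwrite("pics/a.png",cv2.resize(np.vstack(ims),None,fx=.78,fy=.78,interpolation=cv2.INTER_AREA)[...,::-1])
E
```

```text
pics
{'clock': 0.0, 'joints': array([-1.28660983e+00,  3.00494677e-01,  1.52164819e+00,  5.72524602e-06,
        1.32070528e+00, -6.66080933e-02]), 'qd': array([-7.26072088e-04, -9.00605928e-04, -6.68604725e-05,  3.63499408e-04,
        5.07588914e-04,  1.11005725e-03]), 'effort': array([-2.98455932e-03, -5.31811988e+01, -3.52745640e+01,  7.07150088e-02,
        2.43874040e-02, -8.84358724e-05]), 'eef_pos': array([ 188.92018986, -516.23829152,  215.8450077 ]), 'eef_rot': array([-1.64182126,  1.56954082,  1.85056456]), 'wrist_force': array([-0.05813812,  0.29407408,  0.05503888]), 'moment': array([-0.01524381,  0.01078281, -0.00044044]), 'finger_gap': 93.69614593280788}
scene [ -57.59553729  495.3674844  1004.92814526] [ 0.6897362   0.01300733 -2.25608203] -0.07896441066528644
top_tile 0.69 [297. 186.] 391 [ 520. -117.   10.] 16.0
top_tile 0.51 [258. 199.] 245 [535.  13.  44.] 48.0
top_tile 0.45 [279. 232.] 151 [431.  18.   5.] 12.0
feeder 0.95 [240. 215.] 1515 [521.  70.  30.] 49.0
feeder 0.55 [175. 225.] 261 [631. 225.   9.] 15.0
green_tumbler 0.64 [214. 294.] 883 [395. 270.  51.] 87.0
clay_stamp 0.63 [246. 279.] 141 [372. 184.  22.] 53.0
glaze_brush 0.78 [171. 225.] 320 [634. 224.   8.] 15.0
wood_rib 0.68 [235. 155.] 362 [741. -81.   7.] 13.0
side [ 291.13532786 1060.13101019  824.59129852] [ 0.96344157  0.00407767 -2.90256473] 0.056858362612081145
top_tile 0.77 [262. 186.] 270 [ 517. -115.    9.] 43.0
top_tile 0.66 [252. 155.] 412 [ 579. -233.   40.] 62.0
top_tile 0.64 [246. 222.] 1048 [530.  85.  29.] 49.0
feeder 0.95 [248. 224.] 1203 [531.  83.  29.] 49.0
feeder 0.74 [185. 253.] 218 [662. 229.   8.] 14.0
green_tumbler 0.78 [286. 275.] 1043 [387. 288.  54.] 86.0
bisque_cup 0.77 [253. 157.] 420 [ 579. -234.   39.] 62.0
clay_stamp 0.39 [297. 249.] 58 [373. 184.  45.] 50.0
glaze_brush 0.67 [194. 252.] 324 [634. 226.   8.] 14.0
wood_rib 0.65 [195. 184.] 237 [737. -83.   6.] 11.0
```

View pics/a.png

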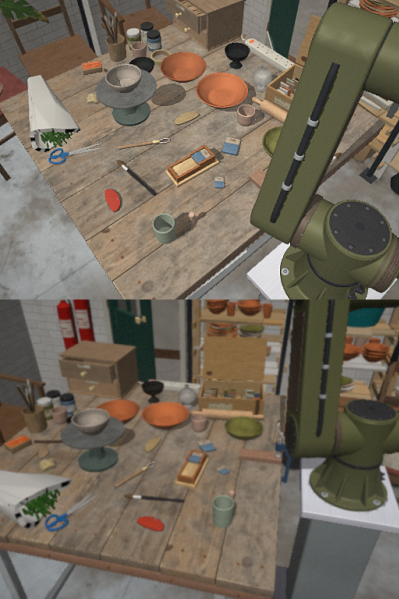

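Scene view: the feeder is at about (240,215), with the tile stack at its end at (258,199). The blue tiles on the table at (297,186) and (279,232) are loose look-alikes. Next I measure the feeder's heading and work out the hover move.

Run:
```python
from h import *
s=manip.read_state();Rt=R.from_euler('xyz',s["eef_rot"]).as_matrix();print(np.round(Rt,3))
for n in("scene","side"):
    c=cam(n)
    r=manip.cut_out("feeder",n)[0];v,u=np.nonzero(r["region"]);w=world(c,u,v);w=w[(w[:,2]>5)&(w[:,2]<60)]
    print(n,cv2.minAreaRect(w[:,:2].astype(np.float32)),np.percentile(w[:,2],[5,50,95,99]))
    hi=w[w[:,2]>38];print("hi",np.median(hi,0),len(hi))
    o=c["pixels"][150:270,170:330] if n=="scene" else c["pixels"][160:280,170:330]
    cv2.imwrite(f"pics/z{n}.png",cv2.resize(o,None,fx=2.5,fy=2.5,interpolation=cv2.INTER_CUBIC)[...,::-1])
tgt=np.array([525,60,250.]);print(Rt.T@(tgt-s["eef_pos"]))
a=cv2.imread("pics/zscene.png");b=cv2.imread("pics/zside.png");cv2.imwrite("pics/b.png",np.hstack([a,b]))
```

```text
[[-0.     0.344 -0.939]
 [ 0.    -0.939 -0.344]
 [-1.    -0.     0.   ]]
scene ((536.1063232421875, 48.72010040283203), (178.41329956054688, 74.93727111816406), 83.63554382324219) [ 7.70184341 30.47946913 44.8127496  47.33794476]
hi [529.40539175   1.10563155  43.58634463] 241
side ((536.3052978515625, 47.80919647216797), (178.1498565673828, 78.50944519042969), 85.08372497558594) [ 7.27513498 29.61452474 43.86733085 46.12732743]
hi [530.33129906  -3.62400861  42.98464689] 173
[ -33.5733267  -425.90236339 -513.66817789]
```

View pics/b.png

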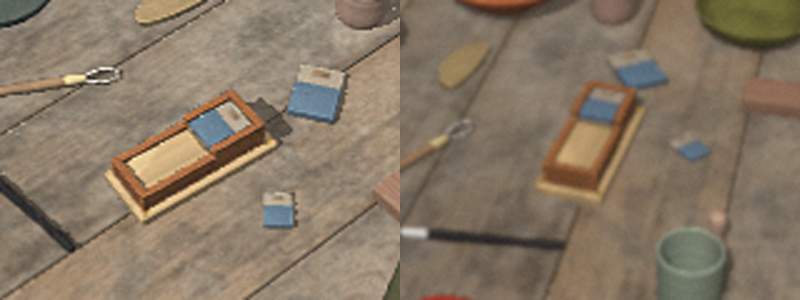

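Both views confirm it. The stack's blue and bisque tile sits in the magazine, the loose tile at about (297,186) is larger and the one at (279,232) is smaller, so the one in the feeder is the target. The feed direction is about +84°. Moving to hover above it.

```bash
python3 -m handwheel '[[[-4,-43,-51],0],[[-4,-43,-51],0],[[-4,-43,-51],0],[[-4,-43,-51],0],[[-4,-43,-51],0],[[-4,-43,-51],0],[[-4,-43,-51],0],[[-4,-43,-51],0],[[-4,-43,-51],0],[[-4,-43,-51],0]]' 255 20
python3 -m handwheel '[[[0,0,0],-0.14],[[0,0,0],-0.14],[[0,0,0],-0.14],[[0,0,0],-0.14],[[0,0,0],-0.14],[[0,0,0],-0.14],[[0,0,0],-0.14],[[0,0,0],-0.14],[[0,0,0],0],[[0,0,0],0]]'
python3 - <<'E'
from h import *
s=manip.read_state();print(s["joints"],np.round(R.from_euler('xyz',s["eef_rot"]).as_matrix(),3))
c=cam("wrist");save(c,"pics/c.png");print(c["xyz"],c["orientation"])
E
```

```text
clock: 2.25
eef_pos: [499.5, 27.1, 254.2]
eef_rot: [2.649, 1.57, -0.142]
wrist_force: [1.6, -1.0, 0.1]
finger_gap: 1.0
clock: 3.5
eef_pos: [498.7, 25.1, 253.9]
eef_rot: [1.247, 1.571, -0.427]
wrist_force: [0.0, -0.1, -0.2]
finger_gap: 0.3
[-2.31332932e-02  1.58185765e-01  1.60701937e+00 -2.60376771e-05
  1.37632778e+00  7.99692218e-02] [[ 0.     0.995 -0.103]
 [-0.    -0.103 -0.995]
 [-1.     0.     0.   ]]
[505.23402011  93.66365166 422.94353448] [-0.24006497  0.00054559 -0.1029638 ]
```

View pics/c.png

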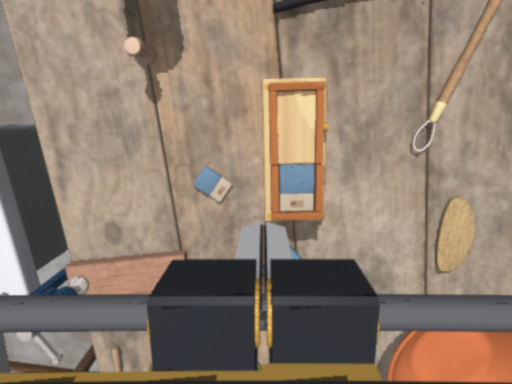

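```bash
cat > m.py <<'E'
from h import *
c=cam("wrist");Z=c["z_map"]
v,u=np.mgrid[60:235,240:345];v=v.ravel();u=u.ravel();k=Z[v,u]>0;v=v[k];u=u[k]
w=world(c,u,v);table=np.median(w[w[:,2]<6][:,2]);print("table",table)
b=w[(w[:,2]>table+4)&(w[:,2]<60)&(w[:,1]>-60)]
r=cv2.minAreaRect(b[:,:2].astype(np.float32));print("all",r)
for lo,hi in((10,20),):pass
print(np.histogram(b[:,2],bins=np.arange(4,56,3)))
# orange/brown wall mask by colour
hsv=cv2.cvtColor(c["pixels"],cv2.COLOR_RGB2HSV)[v,u]
wall=(hsv[:,1]>130)&(hsv[:,0]<14)&(w[:,2]>table+12)&(w[:,2]<60)
ww=w[wall];r=cv2.minAreaRect(ww[:,:2].astype(np.float32));print("wall",r,len(ww),np.percentile(ww[:,2],[5,50,95]))
blue=(hsv[:,0]>95)&(hsv[:,0]<125)&(hsv[:,1]>60)&(w[:,2]>table+25)
print("blue",cv2.minAreaRect(w[blue][:,:2].astype(np.float32)),np.median(w[blue],0),np.median(u[blue]),np.median(v[blue]))
for t in manip.cut_out("top_tile","wrist"):
    vv,uu=np.nonzero(t["region"]);q=world(c,uu,vv);q=q[Z[vv,uu]>0]
    print(round(t["confidence"],2),t["centre"],cv2.minAreaRect(q[:,:2].astype(np.float32)),np.median(q,0))
E
python3 m.py
```

```text
table 0.7288017990294406
all ((538.919677734375, 45.11602783203125), (177.72665405273438, 78.80010986328125), 84.84376525878906)
(array([   0,  113, 1183,  133,    9,   35,   18,   42,  115, 2646,  679,
       1131,   93, 1469, 1214,    2,    0]), array([ 4,  7, 10, 13, 16, 19, 22, 25, 28, 31, 34, 37, 40, 43, 46, 49, 52,
       55]))
wall ((541.2987060546875, 42.15050506591797), (167.88156127929688, 66.21913146972656), 85.44548797607422) 2594 [35.98313532 38.65069465 47.63765319]
blue ((536.6068725585938, 18.414325714111328), (32.06511688232422, 39.16366958618164), 86.7310791015625) [536.64618799  18.58827604  45.6179423 ] 296.0 179.0
0.92 [295.8, 186.5] ((535.343994140625, 7.658563613891602), (55.9281120300293, 40.22272872924805), 84.87322235107422) [534.93938929   9.34090936  45.24175485]
0.69 [213.7, 181.5] ((430.99993896484375, 15.743135452270508), (29.488134384155273, 40.87887191772461), 48.883766174316406) [431.09308982  16.28389227   7.26966256]
0.6 [293.0, 256.6] ((527.003173828125, -91.9017333984375), (8.13485050201416, 22.9014892578125), 32.11112594604492) [527.63106146 -91.35493488  12.32292708]
0.46 [292.9, 2.3] ((555.5493774414062, 214.90567016601562), (56.69336700439453, 12.977155685424805), 6.472934246063232) [547.66588043 211.34530692   9.84940646]
```

```bash
python3 -m handwheel '[[[0,8,4.5],-0.013],[[10,10,5.5],0],[[20,10,5.5],0],[[30,10,5.5],0],[[30,0,0],0],[[30,0,0],0],[[25,0,0],0],[[20,0,0],0],[[8,0,0],0],[[0,0,0],0]]'
python3 - <<'E'
from h import *
s=manip.read_state();print(s["eef_pos"],s["wrist_force"],np.round(R.from_euler('xyz',s["eef_rot"]).as_matrix(),3))
c=cam("wrist");print(c["xyz"]);save(c,"pics/d.png")
for t in manip.cut_out("top_tile","wrist")[:3]:
    vv,uu=np.nonzero(t["region"]);q=world(c,uu,vv);q=q[c["z_map"][vv,uu]>0];q=q[abs(q[:,2]-np.median(q[:,2]))<3]
    print(round(t["confidence"],2),t["centre"],cv2.minAreaRect(q[:,:2].astype(np.float32)),np.median(q,0))
E
```

```text
clock: 4.9
eef_pos: [534.7, 0.6, 80.4]
eef_rot: [-1.58, 1.57, 3.045]
wrist_force: [-0.2, 0.3, -0.3]
finger_gap: 0.2
[534.71411345   0.55055204  80.42354456] [-0.23056582  0.27977338 -0.31793893] [[-0.001  0.996 -0.087]
 [ 0.    -0.087 -0.996]
 [-1.    -0.001 -0.   ]]
[540.29195835  69.22702854 249.48935109]
0.85 [127.1, 198.1] ((431.1174011230469, 14.653069496154785), (32.182918548583984, 42.20451354980469), 48.40147018432617) [431.62149706  15.6578262    7.38982675]
0.6 [260.6, 350.7] ((523.0994873046875, -120.44256591796875), (37.338600158691406, 7.627965450286865), 84.75371551513672) [ 522.99574192 -120.90896136   12.66550268]
```

View pics/d.png

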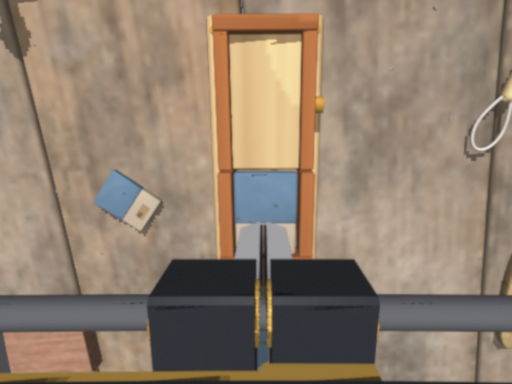

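The picture shows the closed fingertips over the rear half of the tile at about (264,230). The tile's leading edge is at row 171, the stop's inner face at row 33, and the rails' inner edges at columns 230 and 301.

```bash
python3 - <<'E'
from h import *
c=cam("wrist")
P=[(266,176),(266,160),(266,80),(266,38),(266,24),(224,100),(308,100),(266,200),(225,200),(307,200)]
for p in P:print(p,np.round(world(c,p[0],p[1])[0],1))
# edges on known planes using depth by height
def atz(u,v,z):
    a=world(c,u,v,100)[0];o=np.array(c["xyz"]);return o+(a-o)*(z-o[2])/(a[2]-o[2])
tz=45.3
print("lead",atz(266,171,tz),"tile L/R",atz(235,190,tz),atz(298,190,tz))
print("stop inner top",atz(266,33,tz-6.5),"rail in",atz(231,70,37),atz(301,70,37))
E
python3 -m handwheel '[[[5,0,0],0],[[5,0,0],0],[[5,0,0],0],[[3,0,0],0],[[2,0,0],0],[[0.6,0,0],0],[[0.6,0,0],0],[[0.6,0,0],0],[[0,0,0],0],[[0,0,0],0]]'
```

```text
(266, 176) [539.2  32.3  46.3]
(266, 160) [540.   40.6  33.2]
(266, 80) [544.3  90.6  32.9]
(266, 38) [546.3 114.4  33.8]
(266, 24) [546.8 120.8  38.9]
(224, 100) [517.1  80.8  37. ]
(308, 100) [569.4  76.2  36.2]
(266, 200) [537.9  16.5  45.4]
(225, 200) [511.9  19.4  47.8]
(307, 200) [564.1  14.4  46.4]
lead [539.4638279   35.29184086  45.3       ] tile L/R [518.63698587  24.75912563  45.3       ] [558.84523013  21.24911889  45.3       ]
stop inner top [546.37720973 116.05397494  38.8       ] rail in [523.40877493  97.80536887  37.        ] [565.9700167   94.08908612  37.        ]
clock: 6.3
eef_pos: [534.7, 0.7, 59.1]
eef_rot: [1.224, 1.571, -0.434]
wrist_force: [0.0, -0.0, 0.6]
finger_gap: 0.3
```

```bash
python3 -m handwheel '[[[0.5,1.5,0],0],[[0.5,0,0],0],[[0.5,0,0],0],[[0.3,0,0],0],[[0.3,0,0],0],[[0,0,0],0],[[0,0,0],0],[[0,0,0],0],[[0,0,0],0],[[0,0,0],0]]'
```

```text
clock: 7.55
eef_pos: [536.2, 0.6, 57.0]
eef_rot: [1.81, 1.571, 0.152]
wrist_force: [0.7, -0.3, -0.2]
finger_gap: 0.6
```

```bash
python3 -m handwheel '[[[0.3,0,0],0],[[0,0,0],0],[[0.3,0,0],0],[[0,0,0],0],[[0.3,0,0],0],[[0,0,0],0],[[0.3,0,0],0],[[0,0,0],0],[[0,0,0],0],[[0,0,0],0]]'
```

```text
clock: 8.8
eef_pos: [536.2, 0.6, 55.8]
eef_rot: [2.24, 1.571, 0.582]
wrist_force: [0.9, 0.5, -0.5]
finger_gap: -0.1
```

```bash
python3 -m handwheel '[[[0.3,0,0],0],[[0,0,0],0],[[0,0,0],0],[[0.3,0,0],0],[[0,0,0],0],[[0,0,0],0],[[0.3,0,0],0],[[0,0,0],0],[[0,0,0],0],[[0,0,0],0]]'
```

```text
clock: 10.05
eef_pos: [536.4, 0.6, 55.3]
eef_rot: [1.558, 1.57, -0.1]
wrist_force: [-1.2, 0.3, 8.1]
finger_gap: 0.4
```

Contact at 8 N, with tip z about 44.3. Dragging along the feed now (−z tool).

```bash
python3 -m handwheel '[[[-0.1,0,-0.5],0],[[0,0,-1],0],[[0,0,-1.5],0],[[0,0,-1.5],0],[[0,0,-1.5],0],[[0,0,-1.5],0],[[0,0,-1.5],0],[[0,0,-1],0],[[0,0,0],0],[[0,0,0],0]]'
python3 - <<'E'
from h import *
c=cam("wrist");o=c["pixels"][:,150:380];cv2.imwrite("pics/e.png",cv2.resize(o,None,fx=1.5,fy=1.5)[...,::-1])
E
```

```text
clock: 11.3
eef_pos: [537.5, 10.5, 55.4]
eef_rot: [1.509, 1.57, -0.148]
wrist_force: [-0.5, -0.5, 5.7]
finger_gap: 0.2
```

View pics/e.png

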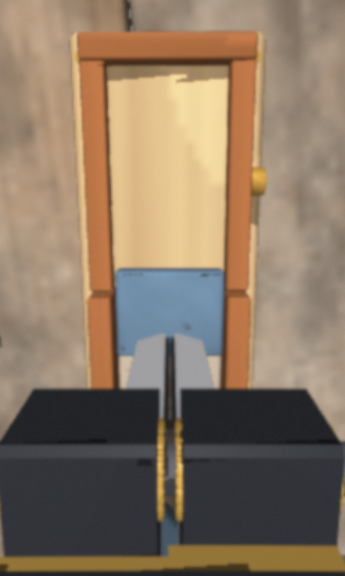

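The tile is moving: its leading edge is past the magazine end at crop row 268, against 290 for the magazine end. Force 5.7 N. Continuing.

```bash
python3 -m handwheel '[[[0,0,-1.5],0],[[0,0,-2],0],[[0,0,-2],0],[[0,0,-2],0],[[0,0,-2],0],[[0,0,-2],0],[[0,0,-2],0],[[0,0,-1.5],0],[[0,0,0],0],[[0,0,0],0]]'
```

```text
clock: 12.6
eef_pos: [538.8, 25.5, 55.4]
eef_rot: [1.554, 1.57, -0.103]
wrist_force: [-0.5, -0.7, 5.0]
finger_gap: 0.6
```

```bash
python3 -m handwheel '[[[0,0,-0.5],0],[[0,0,-1],0],[[0,0,-1],0],[[0,0,-1],0],[[0,0,-1],0],[[0,0,-1],0],[[0,0,-0.5],0],[[0,0,0],0],[[0,0,0],0],[[0,0,0],0]]'
```

```text
clock: 13.85
eef_pos: [539.3, 31.3, 55.3]
eef_rot: [1.392, 1.57, -0.266]
wrist_force: [0.2, -1.1, 6.0]
finger_gap: 0.6
```

```bash
python3 -m handwheel '[[[0,0,-0.5],0],[[0,0,-1],0],[[0,0,-1],0],[[0,0,-1],0],[[0,0,-1],0],[[0,0,-0.5],0],[[0,0,0],0],[[0,0,0],0],[[0,0,0],0],[[0,0,0],0]]'
```

```text
clock: 15.1
eef_pos: [539.6, 36.4, 55.2]
eef_rot: [1.458, 1.57, -0.2]
wrist_force: [0.6, -1.2, 5.3]
finger_gap: 0.4
```

```bash
python3 -m handwheel '[[[0,0,-0.5],0],[[0,0,-1],0],[[0,0,-1],0],[[0,0,-1],0],[[0,0,-0.5],0],[[0,0,0],0],[[0,0,0],0],[[0,0,0],0],[[0,0,0],0],[[0,0,0],0]]'
```

```text
clock: 16.35
eef_pos: [539.8, 40.5, 55.1]
eef_rot: [1.594, 1.57, -0.064]
wrist_force: [-0.3, -1.2, 5.4]
finger_gap: 0.4
```

```bash
python3 -m handwheel '[[[0,0,-0.5],0],[[0,0,-1],0],[[0,0,-1],0],[[0,0,-1],0],[[0,0,-0.5],0],[[0,0,0],0],[[0,0,0],0],[[0,0,0],0],[[0,0,0],0],[[0,0,0],0]]'
```

```text
clock: 17.6
eef_pos: [539.9, 44.5, 54.9]
eef_rot: [-1.781, 1.571, 2.844]
wrist_force: [0.0, 0.1, 2.6]
finger_gap: 0.5
```

Run:
```python
from h import *
c=cam("wrist");o=c["pixels"][:,150:380];cv2.imwrite("pics/f.png",cv2.resize(o,None,fx=1.5,fy=1.5)[...,::-1])
for p in [(v) for v in range(30,240,15)]:print(p,np.round(world(c,250,p)[0],1))
```

```text
30 [541.7 165.    0.8]
45 [5.409e+02 1.566e+02 1.000e-01]
60 [540.1 147.8   0.8]
75 [539.2 138.8   1.5]
90 [538.7 129.   12.5]
105 [538.8 119.3  39.2]
120 [537.7 111.4  32.1]
135 [537.  103.   32.8]
150 [536.1  94.5  32.4]
165 [535.2  85.7  31.7]
180 [535.   78.6  41.9]
195 [534.1  69.9  41.7]
210 [533.3  61.1  42. ]
225 [533.   55.   50.8]
```

View pics/f.png

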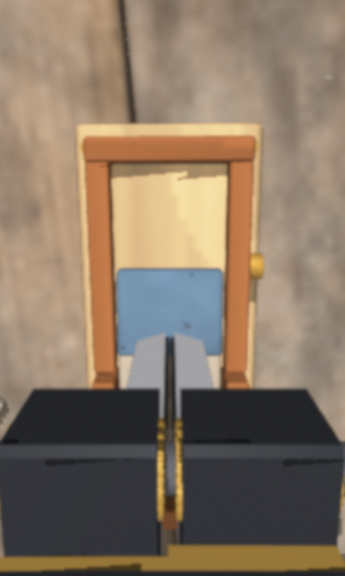

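The tile follows the fingertips. Its leading edge is at crop row 268 (y ≈ 80) with its face at z ≈ 42, the bed is at about 32, and it is starting to tip. Following it down with small press increments.

```bash
python3 -m handwheel '[[[0.2,0,0],0],[[0,0,0],0],[[0.1,0,-0.5],0],[[0.1,0,-1],0],[[0.1,0,-1],0],[[0,0,-1],0],[[0,0,-0.5],0],[[0,0,0],0],[[0,0,0],0],[[0,0,0],0]]'
```

```text
clock: 18.9
eef_pos: [540.4, 48.5, 54.5]
eef_rot: [2.362, 1.571, 0.704]
wrist_force: [0.3, -0.3, 4.2]
finger_gap: 0.6
```

```bash
python3 -m handwheel '[[[0.1,0,-0.5],0],[[0.1,0,-1],0],[[0.1,0,-1],0],[[0.1,0,-1],0],[[0.1,0,-0.5],0],[[0,0,0],0],[[0,0,0],0],[[0,0,0],0],[[0,0,0],0],[[0,0,0],0]]'
```

```text
clock: 20.15
eef_pos: [540.8, 52.4, 54.1]
eef_rot: [1.497, 1.57, -0.161]
wrist_force: [-1.1, -0.5, 6.2]
finger_gap: 0.8
```

```bash
python3 -m handwheel '[[[0,0,-0.5],0],[[0,0,-1],0],[[0.1,0,-1],0],[[0,0,-1],0],[[0,0,-0.5],0],[[0,0,0],0],[[0,0,0],0],[[0,0,0],0],[[0,0,0],0],[[0,0,0],0]]'
```

```text
clock: 21.4
eef_pos: [541.0, 56.4, 53.8]
eef_rot: [-1.752, 1.571, 2.873]
wrist_force: [-0.3, -0.0, -0.5]
finger_gap: 0.5
```

```bash
python3 -m handwheel '[[[0.2,0,0],0],[[0.2,0,0],0],[[0.2,0,0],0],[[0.2,0,0],0],[[0,0,0],0],[[0,0,0],0],[[0,0,0],0],[[0,0,0],0],[[0,0,0],0],[[0,0,0],0]]'
python3 - <<'E'
from h import *
c=cam("wrist")
for p in range(110,235,10):print(p,np.round(world(c,[240,250,285],[p]*3)[:,1:],1).tolist())
E
```

```text
clock: 22.65
eef_pos: [541.1, 56.4, 53.1]
eef_rot: [2.388, 1.571, 0.73]
wrist_force: [0.8, 0.2, -0.1]
finger_gap: 0.5
110 [[129.6, 12.0], [129.1, 11.9], [127.2, 12.4]]
120 [[123.8, 38.2], [123.4, 38.3], [121.7, 38.9]]
130 [[118.2, 29.7], [117.7, 29.1], [116.1, 31.7]]
140 [[112.8, 32.4], [112.2, 32.1], [110.5, 32.2]]
150 [[107.0, 31.5], [106.6, 32.3], [104.9, 32.6]]
160 [[101.3, 31.6], [100.9, 32.5], [99.1, 32.2]]
170 [[95.6, 32.8], [95.2, 33.6], [93.3, 32.6]]
180 [[91.1, 40.4], [90.6, 40.0], [89.0, 40.6]]
190 [[85.7, 41.9], [84.9, 40.2], [83.5, 41.7]]
200 [[79.8, 41.1], [79.4, 41.8], [77.6, 41.5]]
210 [[73.7, 40.4], [73.3, 41.0], [71.8, 41.6]]
220 [[67.8, 41.0], [67.6, 41.9], [66.0, 42.2]]
230 [[67.6, 57.6], [67.0, 57.2], [65.4, 57.2]]
```

```bash
python3 -m handwheel '[[[0.3,0,0],0],[[0.3,0,0],0],[[0.3,0,0],0],[[0.2,0,0],0],[[0,0,0],0],[[0,0,0],0],[[0,0,0],0],[[0,0,0],0],[[0,0,0],0],[[0,0,0],0]]'
```

```text
clock: 23.95
eef_pos: [541.0, 56.4, 51.9]
eef_rot: [-1.163, 1.571, -2.821]
wrist_force: [-0.7, -0.3, -0.2]
finger_gap: 0.7
```

```bash
python3 -m handwheel '[[[0.2,0,0],0],[[0.2,0,0],0],[[0.2,0,0],0],[[0,0,0],0],[[0,0,0],0],[[0,0,0],0],[[0,0,0],0],[[0,0,0],0],[[0,0,0],0],[[0,0,0],0]]'
```

```text
clock: 25.2
eef_pos: [541.0, 56.4, 51.3]
eef_rot: [-0.818, 1.571, -2.476]
wrist_force: [-0.9, 0.6, -0.4]
finger_gap: 0.5
```

```bash
python3 -m handwheel '[[[0.2,0,0],0],[[0,0,0],0],[[0.2,0,0],0],[[0,0,0],0],[[0.2,0,0],0],[[0,0,0],0],[[0,0,0],0],[[0,0,0],0],[[0,0,0],0],[[0,0,0],0]]'
```

```text
clock: 26.45
eef_pos: [541.2, 56.4, 51.2]
eef_rot: [1.685, 1.57, 0.027]
wrist_force: [-2.8, 0.5, 6.7]
finger_gap: 0.5
```

Contact again at 6.7 N, 4.1 mm lower. The tile is on the bed, so I drag on toward the stop.

```bash
python3 -m handwheel '[[[0,0,-1],0],[[0,0,-2],0],[[0,0,-2],0],[[0,0,-2],0],[[0,0,-2],0],[[0,0,-2],0],[[0,0,-2],0],[[0,0,-1],0],[[0,0,0],0],[[0,0,0],0]]'
python3 - <<'E'
from h import *
c=cam("wrist")
for p in range(110,215,8):print(p,np.round(world(c,[240,250,285],[p]*3)[:,1:],1).tolist())
E
```

```text
clock: 27.7
eef_pos: [542.7, 70.3, 51.2]
eef_rot: [1.631, 1.57, -0.027]
wrist_force: [0.3, -0.5, 5.7]
finger_gap: 0.8
110 [[143.8, -0.0], [143.2, 1.0], [141.2, 0.7]]
118 [[138.7, -0.6], [138.2, 0.5], [136.2, 1.4]]
126 [[133.9, 11.1], [133.4, 10.3], [131.5, 11.0]]
134 [[129.2, 13.0], [128.5, 11.3], [126.7, 12.3]]
142 [[126.1, 38.4], [125.7, 39.0], [123.9, 38.3]]
150 [[121.7, 37.8], [121.4, 39.4], [119.8, 39.9]]
158 [[116.6, 32.2], [116.3, 33.2], [114.6, 33.7]]
166 [[112.1, 32.7], [111.5, 31.8], [109.9, 32.8]]
174 [[107.4, 32.2], [106.9, 32.1], [105.4, 33.8]]
182 [[104.5, 41.7], [104.0, 41.6], [102.4, 41.8]]
190 [[99.6, 39.8], [99.5, 41.8], [97.6, 40.8]]
198 [[95.3, 41.2], [95.1, 42.5], [93.2, 41.5]]
206 [[90.7, 41.4], [90.5, 42.3], [88.4, 41.1]]
214 [[86.3, 42.3], [85.5, 41.2], [84.0, 42.1]]
```

```bash
python3 -m handwheel '[[[0,0,-1],0],[[0,0,-1.5],0],[[0,0,-1.5],0],[[0,0,-1.5],0],[[0,0,-1.5],0],[[0,0,-1.5],0],[[0,0,-1],0],[[0,0,-0.5],0],[[0,0,0],0],[[0,0,0],0]]'
```

```text
clock: 29.0
eef_pos: [543.5, 80.2, 51.2]
eef_rot: [1.546, 1.57, -0.112]
wrist_force: [-0.2, -1.3, 5.2]
finger_gap: 0.4
```

```bash
python3 -m handwheel '[[[0,0,-0.5],0],[[0,0,-0.5],0],[[0,0,-0.5],0],[[0,0,-0.5],0],[[0,0,-0.5],0],[[0,0,0],0],[[0,0,0],0],[[0,0,0],0],[[0,0,0],0],[[0,0,0],0]]'
```

```text
clock: 30.25
eef_pos: [543.8, 82.7, 51.2]
eef_rot: [1.547, 1.57, -0.111]
wrist_force: [0.3, -0.3, 5.5]
finger_gap: 0.6
```

```bash
python3 -m handwheel '[[[0,0,-0.5],0],[[0,0,-0.5],0],[[0,0,-0.5],0],[[0,0,-0.5],0],[[0,0,-0.5],0],[[0,0,-0.5],0],[[0,0,0],0],[[0,0,0],0],[[0,0,0],0],[[0,0,0],0]]'
python3 - <<'E'
from h import *
c=cam("wrist");o=c["pixels"][110:302,150:380];cv2.imwrite("pics/g.png",cv2.resize(o,None,fx=3,fy=3)[...,::-1])
E
```

```text
clock: 31.5
eef_pos: [544.0, 85.5, 51.2]
eef_rot: [1.312, 1.57, -0.346]
wrist_force: [-0.6, -2.6, 5.2]
finger_gap: 0.4
```

View pics/g.png

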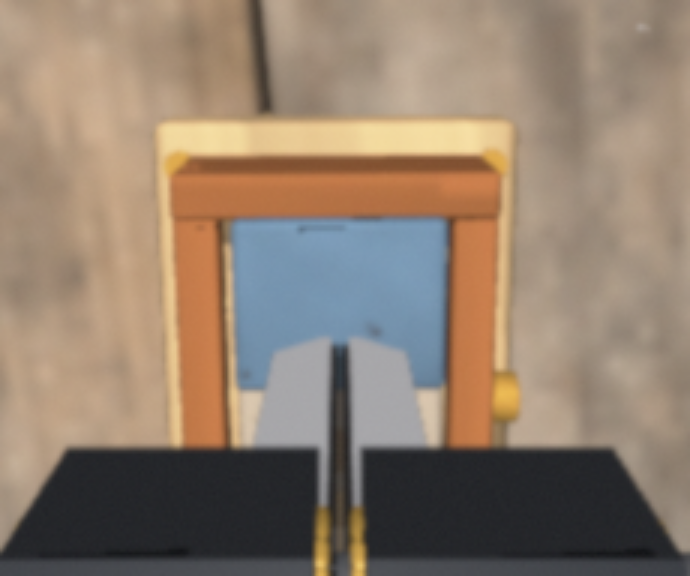

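The tile's leading edge is against the stop (crop row 217) and the feed force has risen to 2.6 N. One more small push to confirm, then I lift off.

```bash
python3 -m handwheel '[[[0,0,-0.5],0],[[0,0,-0.5],0],[[0,0,-0.5],0],[[0,0,-0.5],0],[[0,0,0],0],[[0,0,0],0],[[0,0,0],0],[[0,0,0],0],[[0,0,0],0],[[0,0,0],0]]'
python3 -m handwheel '[[[-0.3,0,0],0],[[-0.5,0,0],0],[[-1,0,0],0],[[-4,0,0],0],[[-10,0,0],0],[[-15,0,0],0],[[-20,0,10],0],[[-20,0,20],0],[[-10,0,20],0],[[0,0,0],0]]'
python3 -m handwheel '[[[-10,0,10],0],[[-20,0,20],0],[[-20,0,20],0],[[-15,0,10],0],[[-10,0,0],0],[[0,0,0],0],[[0,0,0],0],[[0,0,0],0],[[0,0,0],0],[[0,0,0],0]]'
python3 - <<'E'
from h import *
c=cam("wrist");o=c["pixels"][0:270,150:410];cv2.imwrite("pics/i.png",cv2.resize(o,None,fx=2.2,fy=2.2,interpolation=cv2.INTER_CUBIC)[...,::-1])
for t in manip.cut_out("top_tile","wrist")[:3]:
    vv,uu=np.nonzero(t["region"]);q=world(c,uu,vv);k=c["z_map"][vv,uu]>0;q=q[k]
    q=q[abs(q[:,2]-np.median(q[:,2]))<4];A=np.c_[q[:,:2],np.ones(len(q))];f=np.linalg.lstsq(A,q[:,2],rcond=None)[0]
    print(round(t["confidence"],2),t["centre"],cv2.minAreaRect(q[:,:2].astype(np.float32)),np.median(q,0),"slope",f[:2])
E
```

```text
clock: 32.8
eef_pos: [544.2, 87.5, 51.2]
eef_rot: [1.346, 1.57, -0.312]
wrist_force: [-0.5, -1.6, 6.2]
finger_gap: 0.2
clock: 34.05
eef_pos: [539.7, 36.8, 132.5]
eef_rot: [1.649, 1.569, -0.011]
wrist_force: [-0.0, 0.6, 0.4]
finger_gap: 0.1
clock: 35.3
eef_pos: [534.2, -21.7, 206.4]
eef_rot: [-1.641, 1.571, 2.985]
wrist_force: [-0.5, 0.2, 0.1]
finger_gap: -0.0
0.68 [168.3, 153.9] ((430.84136962890625, 15.234233856201172), (30.47044563293457, 41.474639892578125), 49.19232177734375) [431.0690165   15.53523975   7.29416081] slope [-0.02150548  0.01287507]
0.67 [266.2, 71.9] ((543.2471313476562, 90.52688598632812), (55.54135513305664, 40.401161193847656), 85.95303344726562) [543.48830342  91.20549082  41.26710302] slope [-0.0014338   0.02100014]
0.58 [232.4, 254.5] ((500.9322204589844, -134.7718963623047), (18.226224899291992, 70.6345443725586), 24.718523025512695) [ 488.3217462  -109.20130062   12.3396208 ] slope [-0.02569442 -0.00996539]
```

View pics/i.png

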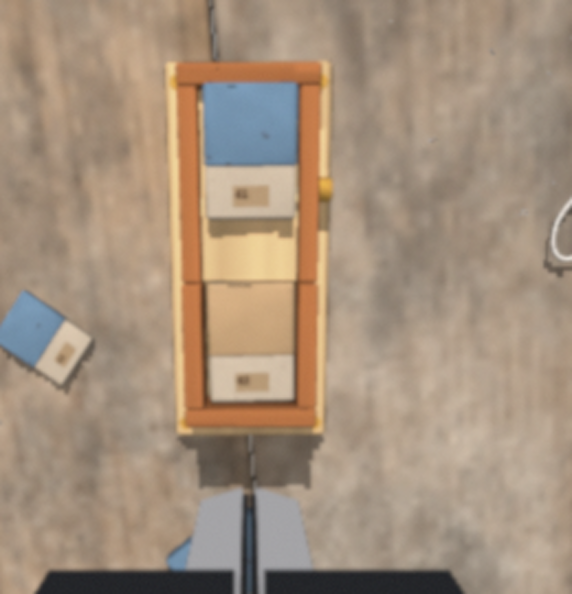

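The top tile lies square between the rails with its leading edge on the stop (crop row 82). The brown second tile is still in the magazine and the tool is clear of everything. Handing in.

```bash
python3 -c "
from cell import manip
print(manip.sign_off())"
```

```text
the job is handed in; nothing more can be done
None
```

I slid the top tile off the stack with the closed fingertips, pressing at 3–8 N at every reading. I followed its drop of about 4.1 mm onto the bed and dragged it to the end stop, then lifted clear and handed in at about 35 s.

**At the stop:** the last picture shows the leading edge against the stop with no visible gap. Near the end the feed force rose to 2.6 N. The fingertips travelled about 87 mm while the tile moved about 83 mm, so they slipped about 4 mm on the face, as they would once the stop held the tile.

**Lying flat:** the tile is between the rails. A plane fitted to its face sloped 0.02 rad, which is within the limit.

**Rest of the scene:** the second tile looked undisturbed, and the two loose look-alike tiles are still on the table. I did not measure the lower tiles or the bystanders again after the move, and I felt no unexpected contact.

**What disagreed:**
- The camera puts the travel at 83 mm against the nominal 84.3 mm, within the 2 mm calibration error.
- The last extra push against the stop read only 1.6 N along the feed, less than the 2.6 N before it. I put that down to the fingertips slipping and sensor noise.

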